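# Shut both taps of a laboratory gas turret

## Robot

A 7-joint arm with a two-finger parallel gripper is mounted at the origin on the work surface. World frame = base frame: x ahead of the robot, y to its left, z up, the work surface at z = 0. Lengths are in m, angles in degrees, forces in N, time in s.
With the tool pointing down it reaches from about 0.35 to 0.9 m from the base axis. Payload 7.2 kg.
Tool frame: the origin (TCP) lies between the finger pads; the fingertips stand 19 mm ahead of it and the grasp point (between the pads) is the TCP; z points along the fingers, y is the direction in which the jaws open and shut (so a half turn about z gives the same grasp; the last joint's range is limited). The gripper opens to 88 mm and grips with 3 to 60 N. Pads are 20 mm wide; open, the fingers measure 115 mm over their backs; the gripper's body (75 mm by 178 mm) begins 61 mm behind the grasp point.
Start: joints at [73.041, 23.554, -0.728, 91.456, 0.321, 64.991, -4.71], TCP at [0.141, -0.609, 0.242] pointing down, gripper open.
Joint ranges: [-169.25, 169.25], [-16.82, 113.86], [-84.01, 82.57], [7.8, 145.47], [-59.2, 239.2], [7.22, 106.19], [-163.78, 163.78]. Speed limits (degrees/s): [136.94, 136.94, 172.46, 172.46, 180, 180, 180].

## Interface

Orientations are given as [roll, pitch, yaw] about the fixed x, y, z axes, in that order (R = Rz(yaw) Ry(pitch) Rx(roll)).
In Python, from cell import bot gives the robot as it stands. The module is installed in compiled form; this text tells all that it offers.
- The arm moves only by the tool arm_command, never from a script. Its argument "motion" is a list that holds one entry, the list of rows, each a list of 4 numbers: the shift along the tool's x, y, z in m, then the turn about the tool's z in degrees. A call has 1 to 12 rows; each row shifts and turns the commanded pose from where the row before left it, along the tool's axes as they then stand; what a row does not reach is not made up. A row lasts 1/12 s, in which the tool goes at most 41.7 mm and 7.16 degrees, less where a joint would pass 70% of its speed; a pose out of reach is approached as far as the arm can. A call with a gripper value outside its range is refused whole. "jaw" is the opening, from -1 (shut) to 1 (fully open), so that 0 is half open, set as the call begins (left out, the last holds). The fingers move at their own pace and stop on an object; the grip force is fixed at half the most. Time passes only in rows, so rows that do not move let the fingers close. It gives the time, the measured TCP pose, the force and the opening at its end, in the units of the state.
- bot.get_obs(): the state, without advancing time (a new reading comes with each control period).
- bot.get_image(name): name is "scene" or "side" or "wrist"; returns the picture (400x640x3 uint8, red, green, blue); there is no depth.
- bot.get_calibration(name): a dict with "mtx" (3x3 intrinsics, pixels), "k1" (the pictures are not rectified: a ray, as slopes to the right and down, at radius r is drawn at 1 + k1 r^2 times it, then the intrinsics apply), "R" (3x3) and "t" (3): a world point X has camera coordinates R X + t. Camera axes: x right, y down, z forward; pixel columns grow to the right and rows downward; lengths in m; the calibration is good to about 2 mm. A picture is of the moment at which its call begins: read the wrist's pose just before it. get_calibration takes no time and is no camera call; for the wrist camera it gives the pose at the moment of the call.
- bot.hand_in(): hands the job in, once; it reports no verdict.
The state is a dict: "clock": time; "joints": joint angles; "joint_velocities": joint speeds; "tau": joint torques, N m; "tcp_pos": TCP position; "tcp_rot": TCP orientation; "wrist_force": force on the tool from outside, world axes, zero at the start; "moment": the same for the moment, N m; "grip_width": finger opening in m.
Only numpy, scipy, OpenCV 4.12 (cv2) and the standard library are available. Lean on these libraries where they do the work, as an engineer would, in place of code of your own. Each camera call takes 0.05 s, during which the arm holds its last target. There are 200 camera calls.

## Task

The hoses are put away but both outlets of the bench gas turret still stand open: shut them before the gas main is turned on again. Push each outlet's lever round with a fingertip, clockwise seen from above, until it is fully shut against its stop and stands square across its nozzle; push it, do not grip it between the fingers. Leave the burner, beaker, reagent bottle and wooden test-tube holder where they are, then take the hand away.

Things in the scene. Friction and masses are not known exactly. Their poses are not given: they have to be found in the camera images.
- turret: Gas turret fixed to the bench: grey column on an 84 mm flange, head 52 mm across, top at 125 mm; two metal hose nozzles, 15 mm thick, run out level along its own +y (left) and -y (right), 98 mm above the bench, ends 122 mm from the column axis. Origin: centre of the underside, z up. Upright lever spindles: (0, 55, 136) mm left and (0, -55, 136) mm right in its frame.
- left_tap (a joint): Black lever of the left (+y) outlet, turning level on its spindle. 0 = fully shut, at the stop, arm along the turret's +x, square across the nozzle; pi/2 = fully open, arm along +y, above and in line with the nozzle. Grows counter-clockwise from above: clockwise shuts. Friction, no spring: about 3 N at 45 mm from the spindle. Starts part or fully open.
- right_tap (a joint): The same lever on the right (-y) outlet, turned half round. 0 = fully shut, at the stop, arm along the turret's -x; pi/2 = fully open, arm along -y, in line with its nozzle. Clockwise from above shuts it. Starts part or fully open.
- left_tap_arm (a point): Middle of the left lever's arm, 45 mm out from its spindle axis, 136 mm above the bench; x points outward along the arm, z up. The arm is 13 mm wide and 13 mm tall, with a round end 17 mm wide reaching 63 mm from the spindle axis; its hub is 27 mm across, top at 149 mm. Under the arm 24 mm are clear down to the nozzle; both sides of the arm are clear.
- right_tap_arm (a point): The same point of the right lever.
- burner: Loose bunsen burner without hose: round base 80 mm across, thin metal tube, 140 mm tall, short hose stub to one side 30 mm above the bench. Origin: centre of its underside. To be left alone.
- beaker: Loose glass beaker, 70 mm across, 95 mm tall. Origin: centre of its underside. To be left alone.
- reagent: Loose amber reagent bottle with white cap, 52 mm across, 100 mm tall. Origin: centre of its underside. To be left alone.
- holder: Loose wooden test-tube holder lying on the bench, 175 mm long along its x, 23 mm wide, 14 mm tall. Origin: on its underside near the middle. To be left alone.

How it is judged:
By the outcome, as a careful person would: the job done as asked, in the order asked, and still so for the second after the job is handed in, with the robot touching nothing.
It also fails if it takes over 45 s, if anything falls off the work surface, if the arm or the gripper's body presses on something with over 40 N, if the wrist force passes 120 N, or if a joint passes its speed limit or range.

## Working session

There is one attempt and no reset: what is moved stays moved. The work goes in short steps, Python scripts to look and compute and a tool call to move; the robot and the scene stay as the last step left them, time stands still between calls to the robot, and variables do not carry over. Pictures are saved under pics/ and viewed, about 8 in all and at most 12, crops included, and the job is handed in when it is done.

Besides the shell and the picture viewer there is one more tool, called after "Request:" as name(argument=value, ...) on one line, values as JSON. arm_command: Moves the arm, as the interface text tells. Its arguments: {"type":"object","properties":{"motion":{"type":"array"},"jaw":{"type":"number"}},"required":["motion"]}

```bash
mkdir -p pics; cat > h.py <<'E'
import numpy as np, cv2
from cell import bot
def ray(n,uv,cal=None):
    c=cal or bot.get_calibration(n); K=np.array(c["mtx"]);R=np.array(c["R"]);t=np.array(c["t"])
    d=np.array([(uv[0]-K[0,2])/K[0,0],(uv[1]-K[1,2])/K[1,1]]);s=d.copy()
    for _ in range(20): s=d/(1+c["k1"]*(s@s))
    return -R.T@t, R.T@np.array([s[0],s[1],1])
def onz(n,uv,z,cal=None):
    o,d=ray(n,uv,cal); return o+d*(z-o[2])/d[2]
def tri(n1,a,n2,b):
    o1,d1=ray(n1,a);o2,d2=ray(n2,b)
    s=np.linalg.lstsq(np.c_[d1,-d2],o2-o1,rcond=None)[0]
    p,q=o1+s[0]*d1,o2+s[1]*d2; return (p+q)/2,np.linalg.norm(p-q)
def proj(n,X):
    c=bot.get_calibration(n);K=np.array(c["mtx"]);p=np.array(c["R"])@X+np.array(c["t"]);s=p[:2]/p[2]
    s=s*(1+c["k1"]*(s@s)); return K[:2,:2]@s+K[:2,2]
def snap(n,f):
    im=cv2.cvtColor(bot.get_image(n),cv2.COLOR_RGB2BGR); cv2.imwrite(f"pics/{f}.png",im); return im
E
python3 - <<'E'
from h import *
for n in("scene","side"):
    snap(n,n+"0"); c=bot.get_calibration(n); print(n,-np.array(c["R"]).T@np.array(c["t"]))
o=bot.get_obs();print(o["clock"],o["tcp_pos"],o["tcp_rot"])
E
```

```text
scene [ 1.11930567 -0.21055132  0.53018888]
side [0.28007383 0.56805313 0.4981911 ]
0.1 [ 0.14103555 -0.60846128  0.24090129] [-1.79919507e+02  4.98686444e-03  1.30534465e+01]
```

View pics/scene0.png

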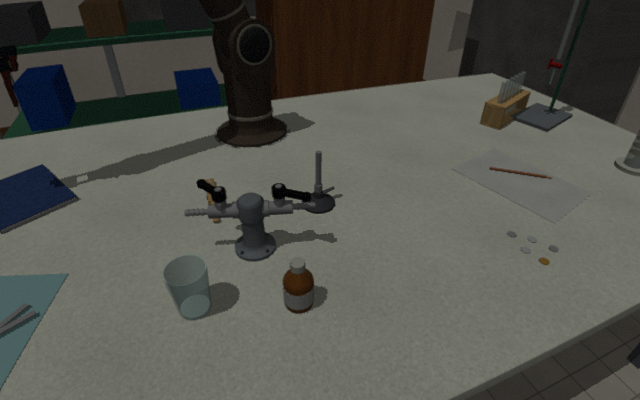

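View pics/side0.png

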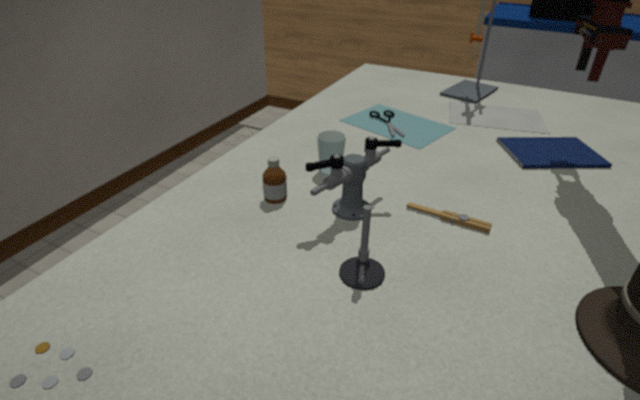

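Scene view: turret base at (255,246). Lever hubs are near (218,195) and (280,190), with arm ends at (203,185) and (308,196). The burner stands at (318,200), close to the right-hand nozzle. Side view: hubs at about (337,161) and (371,143), with ends at (310,167) and (398,144). I'll enlarge both.

```bash
python3 - <<'E'
import cv2,numpy as np
a=cv2.imread("pics/scene0.png")[140:270,160:360];b=cv2.imread("pics/side0.png")[120:290,290:500]
a=cv2.resize(a,None,fx=4,fy=4,interpolation=cv2.INTER_CUBIC)[:300];b=cv2.resize(b,None,fx=4,fy=4,interpolation=cv2.INTER_CUBIC)[:290]
w=840;a=cv2.copyMakeBorder(a,0,0,0,w-800,0)
cv2.imwrite("pics/c.png",np.vstack([a[:,:800],np.clip(b[:,:800].astype(int)*1.3,0,255).astype(np.uint8)]))
E
```

```text
(no output)
```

View pics/c.png

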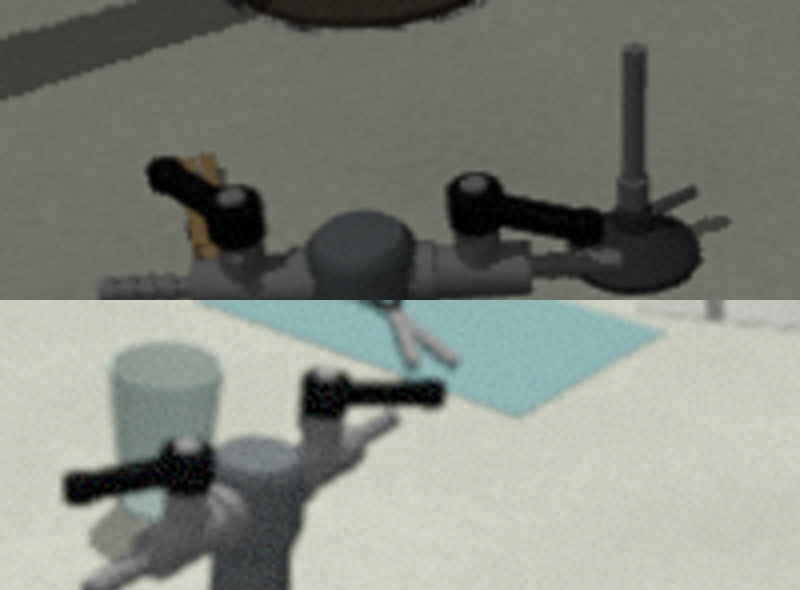

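```bash
python3 - <<'E'
from h import *
np.set_printoptions(precision=4,suppress=True)
P=dict(capA=((278.5,185.75),(336.75,155.75)),endA=((307.5,197),(309.5,167)),capB=((219.5,188.75),(371.5,138.75)),endB=((200.75,183.5),(398,143.5)),head=((250,199.5),(355.5,158.75)),burntop=((318.5,152),(367,206)),cap=((297,264),(273.5,161)))
r={}
for k,(a,b) in P.items():
    r[k],e=tri("scene",a,"side",b);print(k,r[k],e)
for s in"AB":
    d=r["end"+s]-r["cap"+s];print(s,np.linalg.norm(d[:2]),np.degrees(np.arctan2(d[1],d[0])))
d=r["capA"]-r["capB"];print("turret +y dir",np.degrees(np.arctan2(d[1],d[0])),np.linalg.norm(d))
for n,u,z in [("scene",(255,246),0),("side",(362,273),0),("scene",(318,203),0),("scene",(194,305),0),("side",(331,135),.095),("side",(407,205),.01),("side",(490,228),.01),("side",(275,199),0)]:print(n,u,onz(n,u,z))
E
```

```text
capA [ 0.558  -0.0675  0.1466] 0.0019594221253931778
endA [ 0.5937 -0.0244  0.1342] 0.0034254962030348347
capB [ 0.5274 -0.1708  0.1458] 0.0021376907330440775
endB [ 0.4789 -0.2003  0.1339] 0.0010847040600678018
head [ 0.5414 -0.1209  0.1189] 0.004423388125464519
burntop [0.4506 0.0542 0.139 ] 0.002093278965749008
cap [ 0.7091 -0.0838  0.0923] 0.00015414721973588735
A 0.05601149192028015 50.431192734009024
B 0.05671214398391163 -148.73974662978804
turret +y dir 73.4588893124264 0.10776199952697606
scene (255, 246) [ 0.5431 -0.1212  0.    ]
side (362, 273) [0.4483 0.0544 0.    ]
scene (318, 203) [0.4508 0.0545 0.    ]
scene (194, 305) [ 0.6518 -0.2563  0.    ]
side (331, 135) [ 0.6557 -0.2549  0.095 ]
side (407, 205) [ 0.4364 -0.1751  0.01  ]
side (490, 228) [ 0.2647 -0.1707  0.01  ]
side (275, 199) [ 0.7079 -0.0793  0.    ]
```

Turret +y points at about 73.5° world. Lever A (left) is about 67° open and lever B (right) about 48° open. I'll start with B: close the jaws and approach from above.

Request:
arm_command(motion=[[[0.015, -0.01, 0, -3], [0.03, -0.02, 0, -5], [0.03, -0.02, 0, 0], [0.03, -0.02, 0, 0], [0.03, -0.02, 0, 0], [0.03, -0.02, 0, 0], [0.03, -0.02, 0, 0], [0.03, -0.02, 0, 0], [0.03, -0.02, 0, 0], [0.03, -0.02, 0, 0], [0.03, -0.02, 0, 0], [0.015, -0.01, 0, 0]]], jaw=-1)

```text
clock: 1.1
tcp_pos: [0.3768, -0.2836, 0.2417]
tcp_rot: [-180.0, -0.1, 21.4]
wrist_force: [0.9, 0.1, -0.7]
grip_width: 0.0114
```

Request:
arm_command(motion=[[[0, 0, 0, -4], [0, 0, 0, -7], [0, 0, 0, -7], [0, 0, 0, -7], [0, 0, 0, -7], [0, 0, 0, -7], [0, 0, 0, -7], [0, 0, 0, -7], [0, 0, 0, -7], [0, 0, 0, -7], [0, 0, 0, -7], [0, 0, 0, -7]]])

```text
clock: 2.1
tcp_pos: [0.3744, -0.2875, 0.2415]
tcp_rot: [-180.0, -0.0, 102.5]
wrist_force: [0.3, 0.1, 0.2]
grip_width: 0.0005
```

```bash
cat >> h.py <<'E'
def togo(x,y,z,yaw):
    o=bot.get_obs();p=np.array(o["tcp_pos"]);a=np.radians(o["tcp_rot"][2])
    d=np.array([x,y,z])-p
    print("tcp",p.round(4),"rot",np.round(o["tcp_rot"],2),"F",np.round(o["wrist_force"],1),"t",o["clock"],"w",o["grip_width"])
    print("tool shift",np.round([d[0]*np.cos(a)+d[1]*np.sin(a),d[0]*np.sin(a)-d[1]*np.cos(a),-d[2]],4),"turn",round((o["tcp_rot"][2]-yaw+180)%360-180,1))
E
python3 - <<'E'
from h import *
togo(.510,-.231,.242,121)
snap("wrist","w1")
E
```

```text
tcp [ 0.3744 -0.2875  0.2415] rot [-1.7997e+02 -1.0000e-02  1.0255e+02] F [0.3 0.1 0.2] t 2.1 w 0.000494009264524075
tool shift [ 0.0257  0.1446 -0.0005] turn -18.5
```

View pics/w1.png

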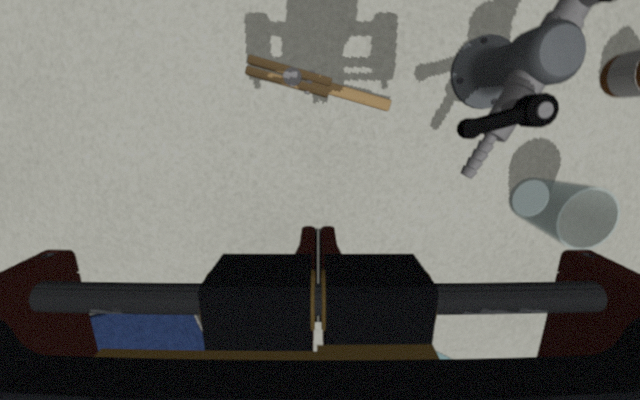

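Wrist view: lever B cap at (545,109), arm end at (466,129), head top at (556,50). The lever matches the estimate, and the nozzle end at (468,171) is below and clear. I'll check the numbers.

```bash
python3 - <<'E'
from h import *
a=onz("wrist",(545,109),.149);b=onz("wrist",(467,129),.140);h=onz("wrist",(556,51),.125);n=onz("wrist",(468,171),.098)
d=b-a;print(a,b,h,n,np.degrees(np.arctan2(d[1],d[0])),np.linalg.norm(d[:2]))
d=h-n;print(np.degrees(np.arctan2(d[1],d[0])),np.linalg.norm(d))
E
```

```text
[ 0.52591987 -0.17095351  0.149     ] [ 0.47589303 -0.19887614  0.14      ] [ 0.53423629 -0.12091583  0.125     ] [ 0.51056177 -0.23229128  0.098     ] -150.83180356935569 0.05729186795148915
77.9995370960672 0.11702125719957557
```

Request:
arm_command(motion=[[[0.002, 0.01, 0, -2], [0.002, 0.02, 0, -3], [0.002, 0.02, 0, -3], [0.002, 0.02, 0, -3], [0.002, 0.02, 0, -3], [0.002, 0.02, 0, -2], [0.002, 0.015, 0, -2], [0.002, 0.01, 0, 0], [0, 0, 0, 0]]])

```text
clock: 2.9
tcp_pos: [0.4959, -0.2227, 0.2415]
tcp_rot: [179.9, -0.1, 120.2]
wrist_force: [-0.4, 0.0, 0.6]
grip_width: 0.0004
```

```bash
python3 - <<'E'
from h import *
togo(.510,-.231,.137,121)
E
```

```text
tcp [ 0.4959 -0.2227  0.2415] rot [ 1.7993e+02 -5.0000e-02  1.2021e+02] F [-0.4  0.   0.6] t 2.9 w 0.0004436819900889692
tool shift [-0.0143  0.008   0.1045] turn -0.8
```

Request:
arm_command(motion=[[[-0.007, 0.004, 0, 0], [-0.007, 0.004, 0.01, 0], [0, 0, 0.02, 0], [0, 0, 0.02, 0], [0, 0, 0.02, 0], [0, 0, 0.02, 0], [0, 0, 0.0105, 0], [0, 0, 0.004, 0], [0, 0, 0, 0]]])

```text
clock: 3.65
tcp_pos: [0.5074, -0.234, 0.1362]
tcp_rot: [-179.9, -0.1, 120.0]
wrist_force: [-0.6, -0.6, 0.4]
grip_width: 0.0004
```

Request:
arm_command(motion=[[[0.004, 0, 0, 0], [0.004, 0, 0, 0], [0.004, 0, 0, 0], [0.004, 0, 0, 0], [0.004, 0, 0, 0], [0.003, 0, 0, 0], [0, 0, 0, 0]]])

```text
clock: 4.23
tcp_pos: [0.4963, -0.2129, 0.1375]
tcp_rot: [180.0, 0.0, 120.1]
wrist_force: [0.1, 0.1, 0.2]
grip_width: 0.0003
```

```bash
python3 - <<'E'
from h import *
togo(.496,-.209,.137,121)
snap("scene","s1");snap("wrist","w2");a=cv2.imread("pics/s1.png")[140:270,160:360]
cv2.imwrite("pics/d.png",np.vstack([cv2.resize(a,(480,312)),cv2.resize(cv2.imread("pics/w2.png")[:288],(480,216))]))
E
```

```text
tcp [ 0.4963 -0.2129  0.1375] rot [1.8000e+02 1.0000e-02 1.2009e+02] F [0.1 0.1 0.2] t 4.2333 w 0.00029835520535006913
tool shift [0.0035 0.0017 0.0005] turn -0.9
```

View pics/d.png

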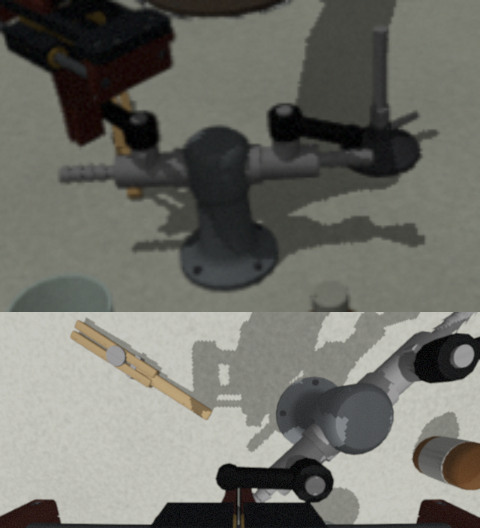

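The closed fingertips hang beside lever B on its open side, about 47 mm out, with the jaw tips below the arm. Now I'll sweep B round its spindle.

Request:
arm_command(motion=[[[0.002, 0, 0, 0], [0.002, 0, 0, 0], [0.0033, -0.001, 0, 4], [0.0033, -0.001, 0, 4], [0.0033, -0.001, 0, 4], [0.0033, -0.001, 0, 4], [0.0033, -0.001, 0, 4], [0.0033, -0.001, 0, 4], [0.0033, -0.001, 0, 4], [0.0033, -0.001, 0, 4], [0.0033, -0.001, 0, 4], [0, 0, 0, 0]]])

```text
clock: 5.33
tcp_pos: [0.4788, -0.1837, 0.1372]
tcp_rot: [180.0, 0.0, 83.9]
wrist_force: [0.2, -0.8, -0.0]
grip_width: 0.0006
```

```bash
cat >> h.py <<'E'
def rel(sx,sy,s):
    o=bot.get_obs();p=np.array(o["tcp_pos"])[:2]-[sx,sy];y=np.radians(o["tcp_rot"][2])
    x=s*np.array([np.cos(y),np.sin(y)]); n=-x; u=np.array([n[1],-n[0]])
    print("r_u",p@u,"r_n",p@n,"lever angle if flush",np.degrees(np.arctan2(u[1],u[0])),"F along push",np.array(o["wrist_force"])[:2]@x,"F",np.round(o["wrist_force"],1),"t",o["clock"])
E
python3 -c "
from h import *
rel(.5265,-.1717,1)"
```

```text
r_u 0.04617651587686167 r_n 0.017063531357996545 lever angle if flush 173.8841888793783 F along push -0.7857710621748768 F [ 0.2 -0.8 -0. ] t 5.3333
```

Request:
arm_command(motion=[[[0.0025, -0.0008, 0, 3], [0.0025, -0.0008, 0, 3], [0.0016, -0.0004, 0, 2], [0, 0, 0, 0]]])

```text
clock: 5.67
tcp_pos: [0.4775, -0.1787, 0.1372]
tcp_rot: [180.0, 0.1, 76.0]
wrist_force: [-0.6, -5.6, 0.3]
grip_width: 0.0005
```

Request:
arm_command(motion=[[[0.0016, -0.0004, 0, 2], [0.0005, 0, 0, 0.5]]])

```text
clock: 5.83
tcp_pos: [0.4771, -0.1784, 0.1372]
tcp_rot: [180.0, 0.2, 73.5]
wrist_force: [-3.2, -12.0, 0.6]
grip_width: 0.0002
```

```bash
python3 -c "
from h import *
rel(.5265,-.1717,1)
snap('wrist','w3')"
```

```text
r_u 0.04548570954701631 r_n 0.02049201601390077 lever angle if flush 163.4650333178918 F along push -12.454520998956127 F [ -3.2 -12.    0.6] t 5.8333
```

View pics/w3.png

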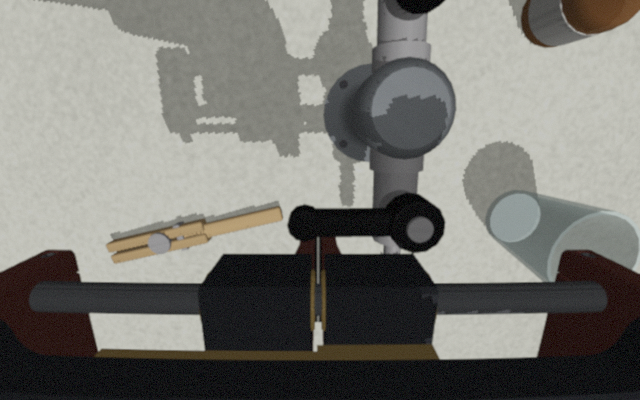

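Lever B looks square across the nozzle, at (305..418, ~222), and the force rose to 12 N with no further motion, so it is at its stop. I'll back off, lift and go to lever A.

Request:
arm_command(motion=[[[-0.005, 0, 0, 0], [-0.01, 0, 0, 0], [-0.01, 0, 0, 0], [0, 0, -0.01, 0], [0, 0, -0.02, 0], [0, 0, -0.02, 0], [0, 0, -0.02, 0], [0, 0, -0.02, 0], [0, 0, -0.015, 0], [0, 0, 0, 0]]])

```text
clock: 6.72
tcp_pos: [0.4724, -0.1992, 0.2459]
tcp_rot: [179.7, 0.0, 73.6]
wrist_force: [0.5, 0.2, 1.0]
grip_width: 0.0004
```

```bash
python3 -c "
from h import *
togo(.5554,-.0056,.24,140)"
```

```text
tcp [ 0.4724 -0.1992  0.2459] rot [1.7969e+02 2.0000e-02 7.3590e+01] F [0.5 0.2 1. ] t 6.7167 w 0.0003942597648782874
tool shift [0.2091 0.0249 0.0059] turn -66.4
```

Translate first at fixed yaw, then turn.

Request:
arm_command(motion=[[[0.01, 0.001, 0, 0], [0.02, 0.003, 0, 0], [0.03, 0.003, 0, 0], [0.03, 0.004, 0, 0], [0.03, 0.004, 0, 0], [0.03, 0.004, 0, 0], [0.03, 0.003, 0, 0], [0.02, 0.003, 0, 0], [0.009, 0, 0, 0], [0, 0, 0, 0]]])

```text
clock: 7.55
tcp_pos: [0.5537, -0.0025, 0.241]
tcp_rot: [-179.9, -0.0, 73.8]
wrist_force: [0.0, -0.6, -0.4]
grip_width: 0.0004
```

Request:
arm_command(motion=[[[0, 0, 0, -4], [0, 0, 0, -6], [0, 0, 0, -6], [0, 0, 0, -6], [0, 0, 0, -6], [0, 0, 0, -6], [0, 0, 0, -6], [0, 0, 0, -6], [0, 0, 0, -6], [0, 0, 0, -6], [0, 0, 0, -6], [0, 0, 0, -2.5]]])

```text
clock: 8.55
tcp_pos: [0.5531, -0.0076, 0.2415]
tcp_rot: [-179.9, -0.0, 140.3]
wrist_force: [0.1, 0.1, -0.8]
grip_width: 0.0001
```

```bash
python3 -c "
from h import *
togo(.5554,-.0056,.137,140)"
```

```text
tcp [ 0.5531 -0.0076  0.2415] rot [-1.7990e+02 -3.0000e-02  1.4028e+02] F [ 0.1  0.1 -0.8] t 8.55 w 7.547767726061479e-05
tool shift [-0.0004  0.003   0.1045] turn 0.3
```

Request:
arm_command(motion=[[[0, 0.003, 0.01, 0], [0, 0, 0.02, 0], [0, 0, 0.02, 0], [0, 0, 0.02, 0], [0, 0, 0.02, 0], [0, 0, 0.0105, 0], [0, 0, 0.004, 0], [0, 0, 0, 0]]])

```text
clock: 9.22
tcp_pos: [0.5553, -0.0037, 0.1365]
tcp_rot: [-179.9, -0.1, 140.0]
wrist_force: [-0.1, -0.2, -0.0]
grip_width: 0.0002
```

Request:
arm_command(motion=[[[-0.004, 0, 0, 0], [-0.004, 0, 0, 0], [-0.004, 0, 0, 0], [-0.004, 0, 0, 0], [-0.003, 0, 0, 0], [0, 0, 0, 0]]])

```text
clock: 9.72
tcp_pos: [0.5712, -0.0162, 0.1379]
tcp_rot: [180.0, 0.0, 140.0]
wrist_force: [0.5, -0.1, 0.2]
grip_width: 0.0005
```

```bash
python3 -c "
from h import *
rel(.5583,-.0668,-1)
snap('wrist','w4')"
```

```text
r_u 0.0470401254326059 r_n 0.022611570033079384 lever angle if flush 49.99296601371894 F along push 0.4183754268868162 F [ 0.5 -0.1  0.2] t 9.7167
```

View pics/w4.png

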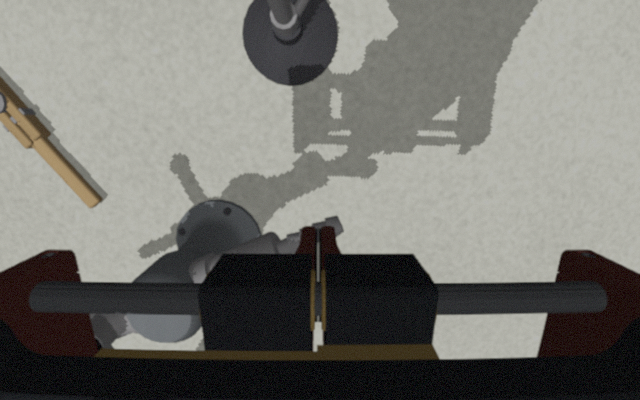

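The lever is hidden behind the jaws, as expected, and the fingers are clear of the burner at (290,35). Sweeping A now.

Request:
arm_command(motion=[[[-0.003, 0, 0, 0], [-0.003, 0, 0, 0], [-0.0033, 0.001, 0, 4], [-0.0033, 0.001, 0, 4], [-0.0033, 0.001, 0, 4], [-0.0033, 0.001, 0, 4], [-0.0033, 0.001, 0, 4], [-0.0033, 0.001, 0, 4], [-0.0033, 0.001, 0, 4], [-0.0033, 0.001, 0, 4], [-0.0033, 0.001, 0, 4], [0, 0, 0, 0]]])

```text
clock: 10.77
tcp_pos: [0.5997, -0.038, 0.1378]
tcp_rot: [179.9, -0.0, 103.9]
wrist_force: [0.6, 0.9, 0.1]
grip_width: 0.0003
```

```bash
python3 -c "
from h import *
rel(.5583,-.0668,-1)"
```

```text
r_u 0.0470692791676532 r_n 0.018032335054751873 lever angle if flush 13.902231246599653 F along push -0.7577756059012539 F [0.6 0.9 0.1] t 10.7667
```

Request:
arm_command(motion=[[[-0.0033, 0.001, 0, 4], [-0.0033, 0.001, 0, 4], [-0.0033, 0.001, 0, 4], [-0.0033, 0.001, 0, 4], [-0.0033, 0.001, 0, 4], [-0.0025, 0.0007, 0, 3], [0, 0, 0, 0]]])

```text
clock: 11.35
tcp_pos: [0.6067, -0.0569, 0.1379]
tcp_rot: [179.9, -0.0, 81.1]
wrist_force: [2.1, 1.6, -0.0]
grip_width: 0.0004
```

Request:
arm_command(motion=[[[-0.0016, 0.0004, 0, 2], [-0.001, 0, 0, 1], [0, 0, 0, 0]]])

```text
clock: 11.6
tcp_pos: [0.6062, -0.0594, 0.1378]
tcp_rot: [180.0, -0.0, 78.2]
wrist_force: [2.2, 1.4, 0.7]
grip_width: 0.0007
```

```bash
python3 -c "
from h import *
rel(.5583,-.0668,-1)"
```

```text
r_u 0.04537488622029002 r_n 0.017073782553045643 lever angle if flush -11.846117381832071 F along push -1.8041690933563537 F [2.2 1.4 0.7] t 11.6
```

Still only friction; on to the stop.

Request:
arm_command(motion=[[[-0.0016, 0.0004, 0, 2], [-0.001, 0, 0, 1], [0, 0, 0, 0]]])

```text
clock: 11.85
tcp_pos: [0.6064, -0.0606, 0.1379]
tcp_rot: [179.9, -0.1, 75.2]
wrist_force: [4.5, 4.3, -1.0]
grip_width: 0.0002
```

Request:
arm_command(motion=[[[-0.001, 0, 0, 0.5], [-0.001, 0, 0, 0], [0, 0, 0, 0]]])

```text
clock: 12.1
tcp_pos: [0.6064, -0.0609, 0.138]
tcp_rot: [179.9, -0.2, 74.8]
wrist_force: [5.4, 8.2, -1.4]
grip_width: 0.0007
```

```bash
python3 -c "
from h import *
rel(.5583,-.0668,-1)"
```

```text
r_u 0.044901339156594 r_n 0.018338427777979817 lever angle if flush -15.17778077356871 F along push -9.308792529853717 F [ 5.4  8.2 -1.4] t 12.1
```

Request:
arm_command(motion=[[[-0.001, 0, 0, 0], [0, 0, 0, 0]]])

```text
clock: 12.27
tcp_pos: [0.6064, -0.061, 0.138]
tcp_rot: [179.9, -0.3, 74.9]
wrist_force: [7.4, 9.9, -1.7]
grip_width: 0.0003
```

Request:
arm_command(motion=[[[0.006, 0, 0, 0], [0.012, 0, 0, 0], [0.012, 0, 0, 0], [0, 0, -0.01, 0], [0, 0, -0.02, 0], [0, 0, -0.03, 0], [0, 0, -0.03, 0], [0, 0, -0.02, 0], [0, 0, -0.01, 0], [0, 0, 0, 0]]])

```text
clock: 13.1
tcp_pos: [0.6139, -0.0362, 0.2606]
tcp_rot: [179.8, -0.0, 74.6]
wrist_force: [-0.0, 0.5, -0.7]
grip_width: 0.0004
```

Request:
arm_command(motion=[[[0, -0.01, 0, 0], [0, -0.02, 0, 0], [0, -0.03, 0, 0], [0, -0.03, -0.01, 0], [0, -0.03, -0.01, 0], [0, -0.03, -0.01, 0], [0, -0.03, -0.01, 0], [0, -0.02, 0, 0], [0, -0.01, 0, 0], [0, 0, 0, 0]]])

```text
clock: 13.93
tcp_pos: [0.4081, 0.0199, 0.2966]
tcp_rot: [-179.9, 0.1, 74.6]
wrist_force: [-0.0, -0.0, -0.4]
grip_width: 0.0005
```

```bash
python3 - <<'E'
from h import *
togo(0,0,0,0)
snap("scene","s9");snap("side","d9");snap("wrist","w9")
a=cv2.imread("pics/s9.png")[140:325,150:350];b=cv2.imread("pics/d9.png")[120:305,250:500];c=cv2.imread("pics/w9.png")
f=lambda i,w:cv2.resize(i,(w,300),interpolation=cv2.INTER_CUBIC)
cv2.imwrite("pics/e.png",np.vstack([np.hstack([f(a,324),f(b,406)]),cv2.copyMakeBorder(f(c,480),0,0,0,250,0)]))
E
```

```text
tcp [0.4081 0.0199 0.2966] rot [-1.7991e+02  9.0000e-02  7.4600e+01] F [-0.  -0.  -0.4] t 13.9333 w 0.0005072228117980038
tool shift [-0.1276 -0.3881  0.2966] turn 74.6
```

View pics/e.png

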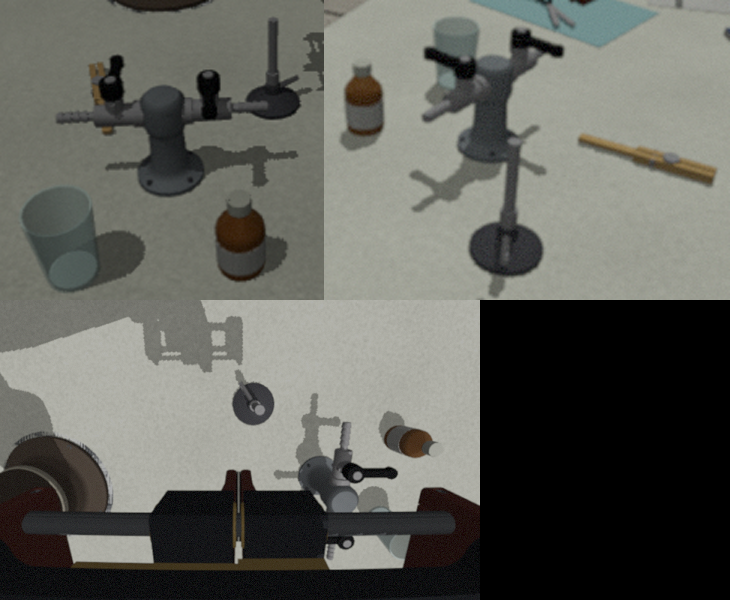

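```bash
python3 - <<'E'
from h import *
for s,c,e,f in(("A",(.5583,-.0668),(277.8,206.0),(315.3,153.3)),("B",(.5265,-.1717),(221.6,178.9),(392.9,150.8))):
    p,err=tri("scene",e,"side",f);d=p[:2]-c;print(s,p,err,np.degrees(np.arctan2(d[1],d[0])))
def dark(n,f):
    print(n,[round(float(cv2.absdiff(cv2.imread(f"pics/{n}0.png"),cv2.imread(f"pics/{f}.png"))[y0:y1,x0:x1].mean()),1) for x0,x1,y0,y1 in f_box[n]])
f_box=dict(scene=[(165,212,255,320),(282,316,258,312),(312,322,150,195)],side=[(318,345,130,170),(262,288,157,205),(405,492,200,232),(338,386,215,288)])
dark("scene","s9");dark("side","d9")
E
```

```text
A [ 0.60765387 -0.08174824  0.13596833] 0.003923202391009791 -16.850444536248265
B [ 0.47731443 -0.16021139  0.13470417] 0.0020316954352681345 166.85274086369927
scene [1.4, 1.8, 1.6]
side [17.6, 4.0, 3.2, 5.3]
```

Tri-view angles are A −17° and B 167°, against about −16° and 164° expected, which is within noise. I'll take one overhead wrist view with both levers in the same picture to settle B.

Request:
arm_command(motion=[[[-0.01, 0, 0, 0], [-0.02, 0, 0, 0], [-0.03, 0, 0, 0], [-0.03, 0, 0, 0], [-0.03, 0, 0, 0], [-0.03, 0, 0, 0], [-0.03, 0, 0, 0], [-0.02, 0, 0, 0], [-0.01, 0, 0, 0], [0, 0, 0, 0]]])

```text
clock: 14.92
tcp_pos: [0.3544, -0.1847, 0.2969]
tcp_rot: [-179.9, 0.0, 74.3]
wrist_force: [0.3, 0.6, 0.1]
grip_width: 0.0002
```

```bash
python3 - <<'E'
from h import *
im=snap("wrist","w10"); print(proj("wrist",np.array([.5427,-.1195,.136])))
import json
c=bot.get_calibration("wrist");json.dump({k:np.array(v).tolist() for k,v in c.items()},open("w10.json","w"))
u,v=proj("wrist",np.array([.5427,-.1195,.136])).astype(int)
x0,y0=max(0,u-120),max(0,v-90);print(x0,y0)
cv2.imwrite("pics/w10c.png",cv2.resize(im[y0:y0+190,x0:x0+260],None,fx=3,fy=3,interpolation=cv2.INTER_CUBIC))
E
```

```text
[489.01312167  76.73742292]
369 0
```

View pics/w10c.png

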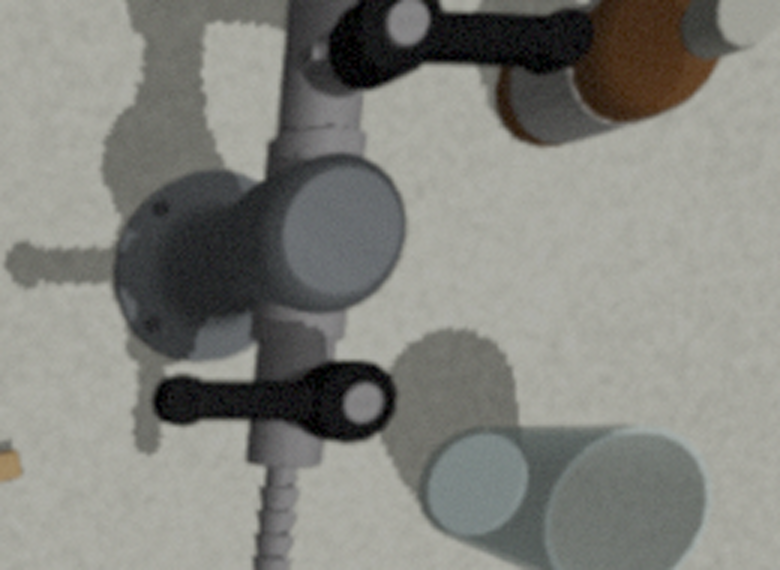

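```bash
python3 - <<'E'
from h import *
import json;c=json.load(open("w10.json"))
def q(u,v,z):return onz("wrist",(369+(u-1)/3,(v-1)/3),z,c)
def ang(a,b,z):
    p,r=q(*a,z),q(*b,z);d=r-p;return np.degrees(np.arctan2(d[1],d[0]))
print("B",ang((300,401),(185,399),.138),"A",ang((440,38),(575,41),.138))
print("nozzle",ang((284.5,465),(319,130),.100),ang((272,560),(319,130),.1))
a,b=q(408,21,.149),q(363,402,.149);d=a-b;print("caps",a,b,np.degrees(np.arctan2(d[1],d[0])),np.linalg.norm(d))
E
```

```text
B 163.96019922750105 A -14.687985734271663
nozzle 74.76157798013004 74.4831212932477
caps [ 0.55799057 -0.06479764  0.149     ] [ 0.52878836 -0.17077122  0.149     ] 74.5938599824663 0.10992346578491294
```

Same-picture check: nozzle axis 74.6°, so shut should read 164.6° and −15.4°. The levers measure 164.0° and −14.7°, so both are square and shut. Handing in.

```bash
python3 -c "
from h import *
print(bot.hand_in(), bot.get_obs()['clock'])"
```

```text
the job is handed in; nothing more can be done
the job is handed in; nothing more can be done
```

I pushed both turret levers clockwise to their stops with the closed fingertips, right lever first and then left. The hand was then lifted clear and the job handed in at about 15 s.

- **Stops:** In each case the force rose to about 12 N with almost no further movement.
- **Levers square:** The last wrist picture put the nozzle line at 74.6°. The right lever stood at 164.0° against 164.6° for square, and the left at −14.7° against −15.4°. An earlier, coarser two-camera check had the right lever about 2–3° off; the closer picture did not bear that out.
- **Other items:** The burner, beaker, bottle and holder look unmoved in the before-and-after pictures. One patch, around the beaker in the side view, changed more than the rest. I put that down to shadow or the lever and nozzle in front of it, since the beaker's patch in the scene view barely changed.

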